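Refit the drive collar of the hand mill and hold it on the spindle's flat

ROBOT

A 6-joint arm with a two-finger parallel gripper is mounted at the origin on a cart in front of the work surface, level with it; the furniture and walls round the work are solid. World frame = base frame: x ahead of the robot, y to its left, z up, the work surface at z = 0. Lengths are in m, angles in rad, forces in N, time in s.
With the tool pointing down it reaches from about 0.35 to 0.775 m from the base axis. Payload 5.5 kg.
Tool frame: the origin (TCP) lies on the centre line of the jaws, within the pads' length; the fingertips stand 11 mm ahead of it and the grasp point (between the pads) lies 8 mm behind it (env.tip_extent is the distance from the TCP to the fingertips, in m); z points along the fingers, y is the line along which they close (so a half turn about z gives the same grasp; the last joint's range is limited). The gripper opens to 85 mm and grips with 20 to 120 N. Pads are 22 mm wide; open, the fingers measure 114 mm over their backs; the gripper's body (76 mm by 85 mm) begins 54 mm behind the grasp point. The pads swing forward as they close: fully open they stand 13 mm farther back than shut.
Start: joints at [-1.432, 0.313, 0.046, 1.304, 0, 1.431], TCP at [0.158, -0.553, 0.22] pointing down, gripper open.
Joint ranges: [-2.76, 2.76], [-0.86, 1.69], [-1.03, 1.26], [-2.2, 2.34], [-1.47, 1.5], [-3.14, 3.14]. Speed limits (rad/s): [2.57, 2.57, 3.14, 3.14, 3.14, 3.14].

INTERFACE

Orientations are given as a unit quaternion [w, x, y, z].
In Python, from workcell import env gives the robot as it stands.
- The arm moves only by the shell command python3 -m jog 'ROWS' [FORCE]. ROWS is JSON, a list of rows, each a list of 5 numbers: the gripper's target within -1 to 1 (shut at 1, half-way at 0, fully open at -1), then the shift along the tool's x, y, z in m, then the turn about the tool's z in degrees. In form: [[fingers, tx, ty, tz, turn], ...]. A call has 1 to 5 rows; each row shifts and turns the commanded pose from where the row before left it, along the tool's axes as they then stand; what a row does not reach is not made up. A row lasts 1/12 s, in which the tool goes at most 41.7 mm and 7.16 degrees, less where a joint would pass 70% of its speed; a pose out of reach is approached as far as the arm can. A call is refused whole if a number of a shift passes 0.0417 or a number of a turn 7.16, either way. A call with a gripper value outside its range is refused whole. The fingers move at their own pace and stop on an object; FORCE is the grip in N (left out, the last holds). Time passes only in rows, so rows that do not move let the fingers close. It gives the time, the measured TCP pose, the force, the opening and the grip force at its end, in the units of the state.
- env.get_state(): the state, without advancing time (a new reading comes with each control period).
- env.read_camera(name): name is "side" or "top" or "wrist"; returns a dict with "img" (480x640x3 uint8, red, green, blue), "fov_y" (degrees; the focal length in pixels is half the picture's height over the tangent of half this angle, whatever the lens; pixels are square), "cx", "cy" (the principal point, pixels), "T" (4x4, takes a point from camera to world coordinates). Camera axes: x right, y up, looking along -z (the intrinsics and any distortion apply to the point x, -y, -z); pixel columns grow to the right and rows downward; lengths in m; the calibration is good to about 2 mm. A picture is of the moment at which its call begins. There is no depth.
- env.hand_in(): hands the job in; it is judged then, once.
The state is a dict: "clock": time; "joint_pos": joint angles; "qvel": joint speeds; "tau": joint torques, N m; "tcp_pos": TCP position; "orientation": TCP orientation; "wrist_force": force on the tool from outside, world axes, zero at the start; "ft_torque": the same for the moment, N m; "finger_gap": finger opening in m; "grip_force": force on a finger pad.
Only numpy, scipy, OpenCV 4.12 (cv2) and the standard library are available. Lean on these libraries where they do the work, as an engineer would, in place of code of your own. Each camera call takes 0.05 s, during which the arm holds its last target. There are 200 camera calls.

TASK

The hand mill is being put back together. First take its upright spindle by the fingers with one finger lying on the spindle's flat, and turn it until the flat faces the middle of the gap between the two small posts; then fetch the loose collar with the set-screw lug, slide it down the spindle with its lug between the posts, and press it down against the spring plate until the plate stops. Finish while still holding the collar pressed down there (do not let go, the set screw is to be tightened next), and leave the plain spacer ring and the other things where they are.

Things in the scene. Friction and masses are not known exactly. Their poses are not given: they have to be found in the camera images.
- mill_base: the mill's fixed drive base: low white round housing, 132 mm across, 40 mm high. Origin: centre of its underside, on the spindle's axis; z up. On its top stand two small aluminium posts on the -x side: each spans x -41 to -27 mm and is 6 mm wide, gap 18 mm (y -9 to +9 mm), tops 54 mm above the worktop. A crank socket sticks out to 72 mm on +y, 20 mm up
- spindle_flat (a point): point on the spindle's flat. The spindle: upright steel shaft 20 mm in diameter on the base's axis, 40 to 100 mm above the worktop, with one flat along it, 16 mm wide, 6 mm off the axis: squarely over the flat it measures 16 mm, elsewhere up to 20. The point: middle of the flat's width, 80 mm up; the flat faces this point's -x. Grip it above the posts, 60 to 100 mm up
- spindle (a joint): turn of the spindle about the vertical, rad, counter-clockwise from above positive. 0: the flat faces base -x, midway between the posts; it starts 0.5 to 1.4 turned counter-clockwise. Stiff (0.06 N m), stays where it is left
- spindle_top (a point): centre of the spindle's top end, 100 mm above the worktop
- collar: loose aluminium collar standing on the worktop: a ring 44 mm across (43 mm over the sides along its y, best gripped), 36 mm high, 110 g, with a D-shaped bore through it: 22.4 mm in diameter, flat 7.2 mm off the axis on its -x side. A set-screw lug sticks out to -x, roughly towards the robot (within 0.6 rad). Origin: centre of its underside; z up. It goes on with its axes parallel to the base's
- lug_tip (a point): end of the collar's lug, 38 mm from its axis to -x, 6 mm above its underside; the lug is 12 mm wide and 12 mm high, at the foot of the ring
- spring_plate (a joint): how far the round steel spring plate (40 mm across) at the spindle's foot is pressed down, m: 0 at rest (its top 52 mm above the worktop), 0.008 at the stop (44 mm). Spring: 1.8 N at rest to 5 N at the stop; it lifts the collar again when let go
- spacer: plain round aluminium ring without lug, 44 mm across, 18 mm high, lying on the worktop: not to be used. Origin: centre of its underside
- matchbox: matchbox, 37 x 56 x 16 mm; leave alone
- jigger: double-cone bar measure, 47 mm across, 100 mm tall; leave alone
- stopper_0: bottle stopper lying on its side, 29 x 48 x 29 mm; leave alone
- teacup: teacup, 98 x 122 x 60 mm; leave alone
Mind the look-alikes: they are no part of the job. What is shaped like the collar but black is not meant. There is more than one size of the mill_base; the job needs the smaller.

How it is judged:
On the way, in this order (a step that is already met when the one before it is completed fails the run):
1. a finger lies on the spindle's flat and the spindle is turned until the flat faces the gap between the posts (within 0.15 rad) (contact force between the fingers and spindle_c1 above 1 N and value of joint spindle between -0.15 and 0.15 rad), for 0.2 s.
2. the collar is on the spindle with its lug between the posts, down on the spring plate (horizontal distance between collar and mill_base below 0.004 m and x of lug_tip in the frame of mill_base below -0.03 m and y of lug_tip in the frame of mill_base between -0.006 and 0.006 m and angle between collar's own z axis and vertical below 0.12 rad and z of collar in the frame of mill_base below 0.0535 m), for 0.1 s.
At the end, for the whole second after the job is handed in: fingers hold the collar (over 1.5 N), at rest, within 4 mm of the spindle axis, upright within 0.12 rad, lug within 6 mm of the middle of the posts' gap, flat within 0.18 rad of facing it, spring plate pressed at least 4.5 mm, collar's underside under 48 mm above the worktop (horizontal distance between collar and mill_base below 0.004 m and x of lug_tip in the frame of mill_base below -0.03 m and y of lug_tip in the frame of mill_base between -0.006 and 0.006 m and angle between collar's own z axis and vertical below 0.12 rad and z of collar in the frame of mill_base below 0.048 m and value of joint spring_plate above 0.0045 m and value of joint spindle between -0.18 and 0.18 rad and contact force between the fingers and collar above 1.5 N and linear speed of collar below 0.02 m/s); the arm keeps its last pose, push and grip.
It fails at once if the spacer ring or another bystander is shifted by more than 30 mm (distance of any of spacer, matchbox, jigger, stopper_0, teacup from where it was at the start of the episode above 0.03 m).
It also fails if it takes over 61 s, if anything falls off the work surface, if the arm or the gripper's body presses on something with over 40 N, if the wrist force passes 120 N, or if a joint passes its speed limit or range.

## Working session

There is one attempt and no reset: what is moved stays moved. The work goes in short steps, Python scripts to look and compute and a shell command to move; the robot and the scene stay as the last step left them, time stands still between calls to the robot, and variables do not carry over. Pictures are saved under pics/ and viewed, at most 13 in all, crops included, and the job is handed in when it is done.

```bash
mkdir -p pics; ls
cat > h.py <<'E'
import numpy as np, cv2
from workcell import env
def cam(n):
    c=env.read_camera(n); c['T']=np.array(c['T']); c['f']=240/np.tan(np.radians(c['fov_y'])/2); return c
def save(img,p): cv2.imwrite(p,cv2.cvtColor(img,cv2.COLOR_RGB2BGR))
def ray(c,u,v):
    d=np.array([(u-c['cx'])/c['f'],-(v-c['cy'])/c['f'],-1.]); return c['T'][:3,3],c['T'][:3,:3]@d
def plane(c,u,v,z):
    o,d=ray(c,u,v); return o+d*(z-o[2])/d[2]
def proj(c,p):
    q=c['T'][:3,:3].T@(np.array(p)-c['T'][:3,3]); return c['cx']+c['f']*q[0]/-q[2], c['cy']-c['f']*q[1]/-q[2]
def tri(c1,p1,c2,p2):
    o1,d1=ray(c1,*p1);o2,d2=ray(c2,*p2)
    s=np.linalg.lstsq(np.stack([d1,-d2],1),o2-o1,rcond=None)[0]
    a,b=o1+s[0]*d1,o2+s[1]*d2; return (a+b)/2,np.linalg.norm(a-b)
E
python3 - <<'E'
from h import *
for n in ['top','side']:
    c=cam(n); save(c['img'],f'pics/{n}0.png'); print(n,{k:v for k,v in c.items() if k!='img'})
print(env.get_state(), env.tip_extent)
E
```

```text
pics
top {'fov_y': 49.88007618503678, 'cx': 320.2760260772347, 'cy': 233.72883954982777, 'T': array([[-1.04076069e-02,  9.81437061e-01, -1.91501897e-01,
         2.13554310e-01],
       [-9.99945353e-01, -1.04039458e-02,  1.02463788e-03,
        -1.13591143e-01],
       [-9.86757777e-04,  1.91502096e-01,  9.81491708e-01,
         1.44992040e+00],
       [ 0.00000000e+00,  0.00000000e+00,  0.00000000e+00,
         1.00000000e+00]]), 'f': np.float64(516.0910907895824)}
side {'fov_y': 56.08008356671045, 'cx': 321.5379987034285, 'cy': 244.05229636376612, 'T': array([[-0.98569239,  0.07738729, -0.14973883,  0.2507112 ],
       [-0.16817053, -0.51142941,  0.8427091 ,  1.09730881],
       [-0.01136587,  0.85583361,  0.51712634,  0.83565227],
       [ 0.        ,  0.        ,  0.        ,  1.        ]]), 'f': np.float64(450.61435261050264)}
{'clock': 0.1, 'joint_pos': array([-1.43157850e+00,  3.13916090e-01,  4.51114316e-02,  1.30360897e+00,
       -5.34167767e-06,  1.43121463e+00]), 'qvel': array([-0.00150991, -0.00012587,  0.00325295,  0.00052188,  0.00054404,
       -0.00133373]), 'tau': array([ 2.19144815e-03, -4.81725705e+01,  2.99243993e+01,  1.27527575e-02,
       -9.94292895e-05,  2.94282172e-07]), 'tcp_pos': array([ 0.15817472, -0.55232989,  0.21951101]), 'orientation': array([-8.08649342e-04,  9.90299253e-01,  1.38948681e-01, -2.52371304e-06]), 'wrist_force': array([-0.61632423,  0.09213327, -0.03512193]), 'ft_torque': array([0.02558915, 0.06383661, 0.0039098 ]), 'grip_force': 0.0, 'finger_gap': 0.08533549775020488} 0.011
```

View pics/top0.png

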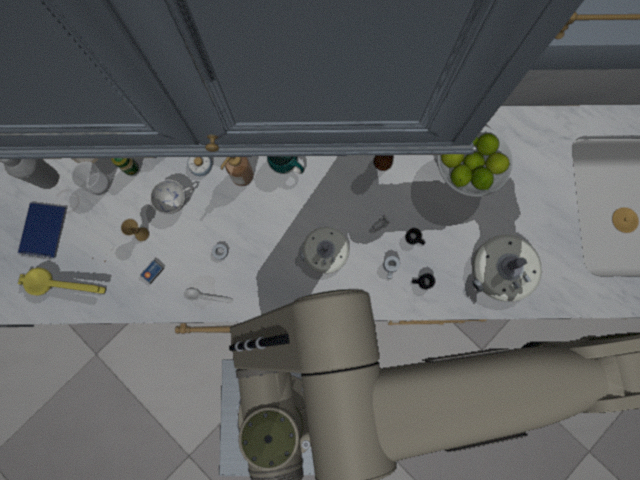

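View pics/side0.png

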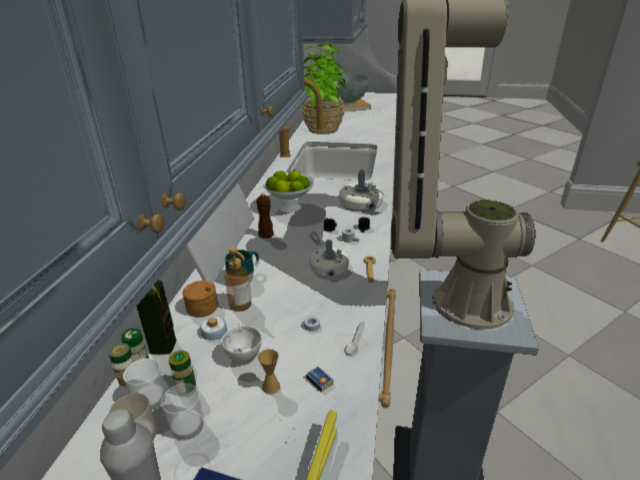

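Top view candidates:
- **Mill bases:** (326,252) is small, (506,268) is large. The small one is wanted.
- **Collars:** (391,263) is silver with a lug. (414,237) and (425,282) are black, so they are decoys. The ring at (220,250) has no lug, so it is the spacer.
- **Choice:** the silver collar at (391,263) and the small base. I'll check both in one close crop.

Run:
```python
from h import *
c=cam('top'); s=cam('side')
a=cv2.resize(c['img'][220:300,285:445],None,fx=5,fy=5,interpolation=cv2.INTER_CUBIC)[:, :800]
b=cv2.resize(s['img'][210:285,300:460],None,fx=5,fy=5,interpolation=cv2.INTER_CUBIC)[:200+175]
im=np.vstack([a[:, :],b])[:775]
im=cv2.resize(im,(600,int(600*im.shape[0]/800)))
save(im,'pics/crop1.png'); print(im.shape)
for n,p,z in [('base',(326,250),.04),('big',(506,268),.04),('collar',(391,262),.036),('spacer',(220,250),.018),('jig',(136,232),0),('cup',(168,197),0.06)]: print(n,plane(c,*p,z))
```

```text
(581, 600, 3)
base [ 0.44262173 -0.1304196   0.04      ]
big [ 0.38733268 -0.62419319  0.04      ]
collar [ 0.40782157 -0.3095285   0.036     ]
spacer [0.44934394 0.1671721  0.018     ]
jig [0.50709653 0.41282064 0.        ]
cup [0.59339316 0.30769987 0.06      ]
```

View pics/crop1.png

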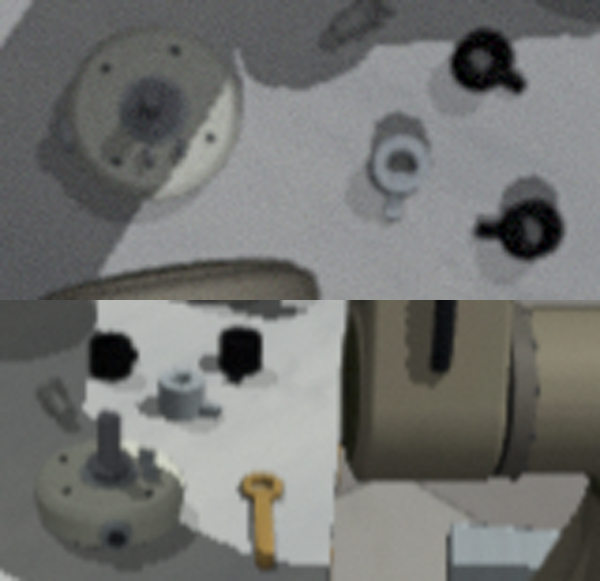

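The crop confirms the choices: silver collar with its lug pointing down the image (-x), small base with the spindle and posts on its lower side. Now I'll move over for wrist views.

```bash
python3 -m jog '[[-1,0.0296,-0.0262,-0.003,0],[-1,0.0296,-0.0262,-0.003,0],[-1,0.0296,-0.0262,-0.003,0],[-1,0.0296,-0.0262,-0.003,0],[-1,0.0296,-0.0262,-0.003,0]]' 20
python3 -m jog '[[-1,0.0296,-0.0262,-0.003,0],[-1,0.0296,-0.0262,-0.003,0],[-1,0.0296,-0.0262,-0.003,0],[-1,0.0296,-0.0262,-0.003,0],[-1,0.0296,-0.0262,-0.003,0]]' 20
python3 - <<'E'
from h import *
c=cam('wrist'); save(c['img'],'pics/w1.png'); print(c['T'],c['f'],c['cx'],c['cy'],env.get_state()['tcp_pos'],env.get_state()['orientation'])
np.savez('w1.npz',**c)
for p in [(.4426,-.13,.1),(.408,-.3095,.036)]: print(proj(c,p))
E
```

```text
clock: 0.62
tcp_pos: [0.2649, -0.3845, 0.2352]
orientation: [-0.0, 0.99, 0.139, 0.0]
wrist_force: [0.9, 0.1, 0.1]
finger_gap: 0.0854
grip_force: 0.0
clock: 1.03
tcp_pos: [0.3712, -0.2177, 0.2505]
orientation: [0.0, 0.99, 0.139, 0.0]
wrist_force: [1.5, -1.2, 0.8]
finger_gap: 0.0854
grip_force: 0.0
[[ 2.75658204e-01  9.10335408e-01  3.08710220e-01  4.50045891e-01]
 [-9.61255652e-01  2.60937029e-01  8.88787870e-02 -1.94838307e-01]
 [ 3.55579334e-04 -3.21249611e-01  9.46994488e-01  4.05471589e-01]
 [ 0.00000000e+00  0.00000000e+00  0.00000000e+00  1.00000000e+00]] 390.1871376547621 319.72669539515357 237.2954531216347 [ 0.37412509 -0.21204048  0.25122461] [-0.00134701  0.98985156  0.14208788  0.00176111]
(np.float64(231.69052768520004), np.float64(89.48428247468365))
(np.float64(422.74663566801496), np.float64(184.4796650757582))
```

View pics/w1.png

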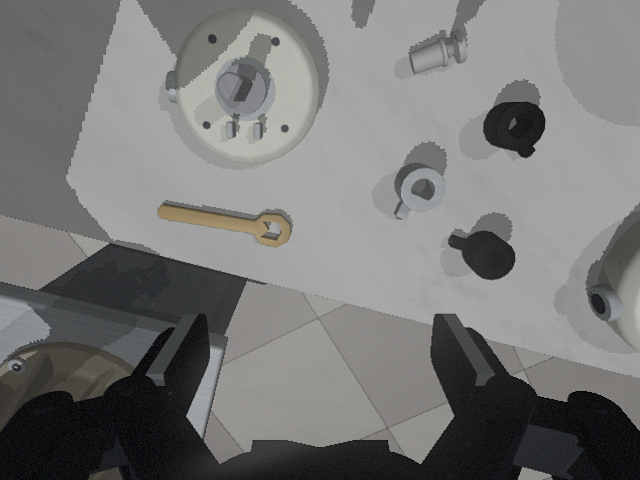

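The wrist view shows the small base at (245,85) with its spindle flat, the posts at (231,130) and (257,130), and the collar at (422,190) with its lug at (401,212). Next, a second, nearer view.

```bash
python3 -m jog '[[-1,-0.003,-0.004,0.025,0],[-1,-0.003,-0.004,0.025,0],[-1,-0.004,-0.0075,0.03,0],[-1,0,0,0,0]]' 20
python3 - <<'E'
from h import *
c=cam('wrist'); np.savez('w2.npz',**c); print(env.get_state()['tcp_pos'])
d=np.load('w1.npz')
def cr(c,p,h,k):
    u,v=map(int,proj(c,p)); u0,v0=max(u-h,0),max(v-h,0); print(u0,v0,k); return cv2.resize(c['img'][v0:v0+2*h,u0:u0+2*h],(400,300) if 0 else (int(2*h*k),int(2*h*k)),interpolation=cv2.INTER_CUBIC)
B=(.43,-.13,.07);K=(.40,-.31,.02)
im=np.hstack([cr(c,B,85,400/170),cr(c,K,50,4)])
save(im,'pics/c2.png')
E
```

```text
clock: 1.42
tcp_pos: [0.3522, -0.2027, 0.1648]
orientation: [-0.005, 0.99, 0.139, -0.004]
wrist_force: [-1.3, 0.8, -0.9]
finger_gap: 0.0856
grip_force: 0.0
[ 0.35412793 -0.20474367  0.16781192]
155 0 2.3529411764705883
421 143 4
```

View pics/c2.png

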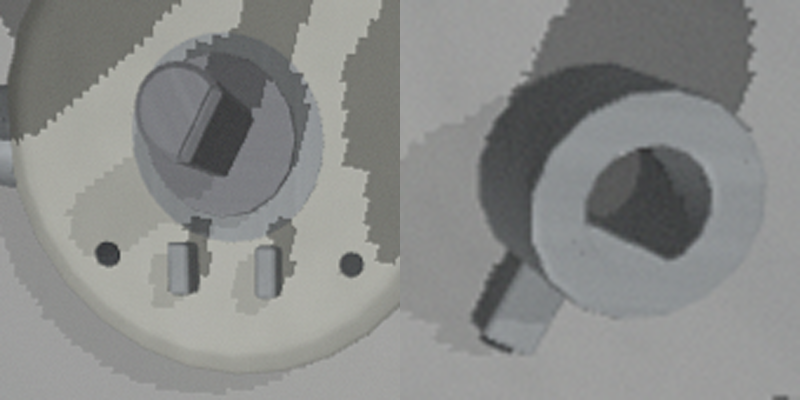

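The close crop shows the spindle's flat facing down-right (chord from about (248,37) to (231,69) in w2), the posts at about (230,115) and (268,115), and the collar top centred at about (483,194) with its lug down-left. Now to measure these with masks in both views.

Run:
```python
from h import *
C=[dict(np.load(f'w{i}.npz')) for i in (1,2)]
for c,k,s in zip(C,[(425,188,28),(483,194,40)],[(245,88,60),(235,65,90)]):
    im=c['img'].astype(int); hsv=im[...,2]-im[...,0]; g=im.mean(2)
    u,v,h=k
    print('samples collar top',im[v,u-int(h*.6)],im[v,u+int(h*.6)],'table',im[v+h+15,u+h+10])
    # holes
    u,v,h=s
    sub=c['img'][max(v-h,0):v+h,u-h:u+h].max(2)
    m=(sub<75).astype(np.uint8)
    n,l,st,ce=cv2.connectedComponentsWithStats(m)
    for i in range(1,n):
        if st[i,4]>8: print('dark',ce[i]+[u-h,max(v-h,0)],st[i,2:])
    u,v,h=k
    d=hsv[v-h-10:v+h+10,u-h-10:u+h+10]; gg=g[v-h-10:v+h+10,u-h-10:u+h+10]
    for t in (4,7):
        m=((d>t)&(gg>130)).astype(np.uint8)
        cs,_=cv2.findContours(m,cv2.RETR_CCOMP,cv2.CHAIN_APPROX_NONE)
        for q in sorted(cs,key=cv2.contourArea)[-3:]:
            if len(q)>15: print('t',t,cv2.contourArea(q),[np.round(x,1) for x in cv2.fitEllipse(q)],'off',u-h-10,v-h-10)
```

```text
samples collar top [150 152 156] [147 153 155] table [151 152 152]
dark [211.8  38.4] [ 8  8 55]
dark [243.25280899  90.75842697] [ 19  20 178]
dark [206.52380952 123.95238095] [ 6  6 21]
t 4 434.0 [array([36.1, 38.8]), array([22.1, 25.6]), np.float64(105.6)] off 387 150
t 4 1541.5 [array([33.8, 41.7]), array([38.7, 55.2]), np.float64(43.2)] off 387 150
samples collar top [143 147 148] [138 143 144] table [97 99 98]
dark [249.53384913  57.07156673] [ 26  39 517]
dark [200.50724638 107.05797101] [10  9 69]
t 4 146.0 [array([18.4, 77.7]), array([11.9, 19.6]), np.float64(21.0)] off 433 144
t 4 735.0 [array([50.4, 48.7]), array([28.8, 33.3]), np.float64(96.3)] off 433 144
t 4 2443.5 [array([49.7, 49.8]), array([51.8, 60.1]), np.float64(53.1)] off 433 144
```

Run:
```python
from h import *
a,b=[dict(np.load(f'w{i}.npz')) for i in (1,2)]
T=lambda n,p,q:print(n,*np.round(tri(a,p,b,q),4))
T('bore',(423.1,188.8),(483.4,192.7))
T('holeL',(206.5,124),(200.5,107.1)); T('holeR',(284.5,128),(304.2,112.6))
H=[plane(a,*p,.04) for p in [(211.8,38.4),(275.3,41.3),(284.5,128),(206.5,124)]]
print(np.round(H,4),np.mean(H,0)); print('dirs',np.degrees(np.arctan2(*(H[0]-H[3])[1::-1])),np.degrees(np.arctan2(*(H[1]-H[2])[1::-1])),np.degrees(np.arctan2(*(H[3]-H[2])[1::-1])))
w=lambda x,y:(155+x/2.353,y/2.353)
# post tops
for n,x,y in [('PL',179,268),('PR',266,271)]: print(n,plane(b,*w(x,y),.054))
k=lambda x,y:(421+x/4,143+y/4)
print('ring outer',plane(b,482.7,193.8,.036),plane(b,*k(248.5,205),.036))
c1,c2=plane(b,*k(186,222),.036),plane(b,*k(272,260),.036); print('chord',c1,c2,np.linalg.norm(c1-c2),'normal deg',np.degrees(np.arctan2(*(c2-c1)[1::-1]))+90)
l=plane(b,*k(104,335),.012); l=(plane(b,*k(90,320),.012)+plane(b,*k(130,348),.012))/2; print('lug end top',l)
s1,s2=plane(b,*w(218,87),.1),plane(b,*w(180,162),.1); print('spindle chord',s1,s2,np.linalg.norm(s1-s2),np.degrees(np.arctan2(*(s2-s1)[1::-1])))
for p in [(136,110),(178,62),(145,143)]: print('arc',plane(b,*w(*p),.1))
```

```text
Traceback (most recent call last):
ValueError: setting an array element with a sequence. The requested array has an inhomogeneous shape after 1 dimensions. The detected shape was (2,) + inhomogeneous part.
```

```bash
cat > m.py <<'E'
from h import *
np.set_printoptions(precision=4,suppress=True)
a,b=[dict(np.load(f'w{i}.npz')) for i in (1,2)]
T=lambda n,p,q:print(n,*tri(a,p,b,q))
T('bore',(423.1,188.8),(483.4,192.7))
T('holeL',(206.5,124),(200.5,107.1)); T('holeR',(284.5,128),(304.2,112.6))
H=[plane(a,*p,.04) for p in [(211.8,38.4),(275.3,41.3),(284.5,128),(206.5,124)]]
ang=lambda d:np.degrees(np.arctan2(d[1],d[0]))
print(np.array(H),np.mean(H,0),'dirs',ang(H[0]-H[3]),ang(H[1]-H[2]),ang(H[3]-H[2]))
w=lambda x,y:(155+x/2.353,y/2.353)
for n,x,y in [('PL',179,268),('PR',266,271)]: print(n,plane(b,*w(x,y),.054))
k=lambda x,y:(421+x/4,143+y/4)
print('ring outer',plane(b,482.7,193.8,.036),plane(b,*k(248.5,205),.036))
c1,c2=plane(b,*k(186,222),.036),plane(b,*k(272,260),.036); print('chord',c1,c2,np.linalg.norm(c1-c2),'deg',ang(c2-c1)-90)
l=(plane(b,*k(90,320),.012)+plane(b,*k(130,348),.012))/2; print('lug end top',l)
s1,s2=plane(b,*w(218,87),.1),plane(b,*w(180,162),.1); print('spindle chord',s1,s2,np.linalg.norm(s1-s2),ang(s2-s1)-90)
for p in [(136,110),(178,62),(145,143)]: print('arc',plane(b,*w(*p),.1))
E
python3 m.py
```

```text
bore [ 0.4044 -0.311   0.0371] 0.00020527464277386834
holeL [ 0.406  -0.1008  0.0382] 0.0004169287061285537
holeR [ 0.4222 -0.1699  0.039 ] 0.0002971075662792546
[[ 0.4761 -0.0928  0.04  ]
 [ 0.4887 -0.1448  0.04  ]
 [ 0.4223 -0.1698  0.04  ]
 [ 0.4064 -0.1015  0.04  ]] [ 0.4484 -0.1272  0.04  ] dirs 7.044186884696251 20.633887208663328 103.16484163090048
PL [ 0.4087 -0.1251  0.054 ]
PR [ 0.4146 -0.1484  0.054 ]
ring outer [ 0.4035 -0.3113  0.036 ] [ 0.4033 -0.3117  0.036 ]
chord [ 0.3971 -0.302   0.036 ] [ 0.3948 -0.3202  0.036 ] 0.018330130000453575 deg -187.05323749701466
lug end top [ 0.3679 -0.3066  0.012 ]
spindle chord [ 0.4515 -0.1353  0.1   ] [ 0.4347 -0.1305  0.1   ] 0.017492770475425613 74.03302080017181
arc [ 0.4423 -0.1192  0.1   ]
arc [ 0.4539 -0.126   0.1   ]
arc [ 0.4364 -0.1223  0.1   ]
```

Measurements agree with the text:
- **Base:** centre about (0.4447,-0.128), yaw about 13.8°, hole height 39 mm against the 40 given.
- **Flat:** outward normal 254°, so it is turned about 1.05 rad counter-clockwise.
- **Collar:** at (0.4035,-0.3113), lug towards 172.7°, bore height 37 mm against 36.

Next I'll rotate the tool to yaw 164°.

```bash
python3 -c "
from workcell import env;print(env.get_state()['joint_pos'])"
for i in 1 2 3 4; do :; done
python3 -m jog '[[-1,0,0,0,-7.16],[-1,0,0,0,-7.16],[-1,0,0,0,-7.16],[-1,0,0,0,-7.16],[-1,0,0,0,-7.16]]' 20
python3 -c "
from workcell import env;print(env.get_state()['joint_pos'])"
```

```text
[-7.21002770e-01  2.48902023e-02 -4.35272187e-01  1.11802898e+00
 -5.98354834e-05  2.14124396e+00]
clock: 1.88
tcp_pos: [0.3584, -0.2092, 0.1728]
orientation: [0.002, 0.898, 0.439, 0.001]
wrist_force: [-0.1, 0.2, -0.2]
finger_gap: 0.0858
grip_force: 0.0
[-7.22185639e-01  2.33531742e-02 -4.24035913e-01  1.11933278e+00
 -6.43251144e-05  1.51023798e+00]
```

```bash
python3 -m jog '[[-0.3,0,0,0,-7.16],[-0.3,0,0,0,-7.16],[-0.3,0,0,0,-7.16],[-0.3,0,0,0,-7.16],[-0.3,0,0,0,-7.16]]' 20 >/dev/null
python3 -m jog '[[-0.3,0,0,0,-7.16],[-0.3,0,0,0,-7.16],[-0.3,0,0,0,-7.16],[-0.3,0,0,0,-7.16],[-0.3,0,0,0,-7.16]]' 20 >/dev/null
python3 -m jog '[[-0.3,0,0,0,-7.16],[-0.3,0,0,0,-7.16],[-0.3,0,0,0,-7.16],[-0.3,0,0,0,-7.16],[-0.3,0,0,0,-7.16]]' 20 >/dev/null
python3 -m jog '[[-0.3,0,0,0,-4.8],[-0.3,0,0,0,0],[-0.3,0,0,0,0]]' 20
cat >> h.py <<'E'
def go(x,y,z,yaw=None):
    s=env.get_state(); p=s['tcp_pos']; w,a,b,c=s['orientation']; psi=2*np.arctan2(b,a)
    d=np.array([x,y,z])-p; tx=d[0]*np.cos(psi)+d[1]*np.sin(psi); ty=d[0]*np.sin(psi)-d[1]*np.cos(psi)
    print('tcp',p,'yaw',np.degrees(psi),'tool shift',np.round([tx,ty,-d[2]],4),'turn',None if yaw is None else np.degrees(psi)-yaw,'F',s['wrist_force'],'gap',s['finger_gap'],'q6',s['joint_pos'][5])
E
python3 -c "
from h import *
go(.4447,-.128,.14,164)"
```

```text
clock: 3.38
tcp_pos: [0.358, -0.2087, 0.1721]
orientation: [0.001, 0.141, 0.99, -0.001]
wrist_force: [0.5, -0.6, -0.0]
finger_gap: 0.0554
grip_force: 0.0
tcp [ 0.35799658 -0.20871804  0.17211494] yaw 163.80053168955834 tool shift [-0.0607  0.1017  0.0321] turn -0.19946831044165947 F [ 0.50191356 -0.55323647 -0.04468594] gap 0.055411576301993865 q6 -0.43931210258496917
```

```bash
python3 -m jog '[[-0.3,-0.015,0.0255,0.008,0],[-0.3,-0.015,0.0255,0.008,0],[-0.3,-0.015,0.0255,0.008,0],[-0.3,-0.0157,0.0252,0.008,0],[-0.3,0,0,0,0]]' 20 >/dev/null
python3 -m jog '[[-0.3,0,0,0,0],[-0.3,0,0,0,0]]' 20
python3 - <<'E'
from h import *
go(.4447,-.128,.08,164)
c=cam('wrist'); np.savez('w3.npz',**c); print(proj(c,(.4447,-.128,.1)))
save(cv2.resize(c['img'],(640,480)),'pics/w3.png')
E
```

```text
clock: 3.97
tcp_pos: [0.4435, -0.1266, 0.1388]
orientation: [0.0, 0.14, 0.99, -0.0]
wrist_force: [-0.5, -0.2, -0.1]
finger_gap: 0.0553
grip_force: 0.0
tcp [ 0.44351682 -0.12660208  0.13879542] yaw 163.93250314992247 tool shift [-0.0015 -0.001   0.0588] turn -0.06749685007753214 F [-0.46892998 -0.16080528 -0.06675255] gap 0.05531960481235257 q6 -0.17167508060812725
(np.float64(318.05918428663006), np.float64(271.03477267733393))
```

View pics/w3.png

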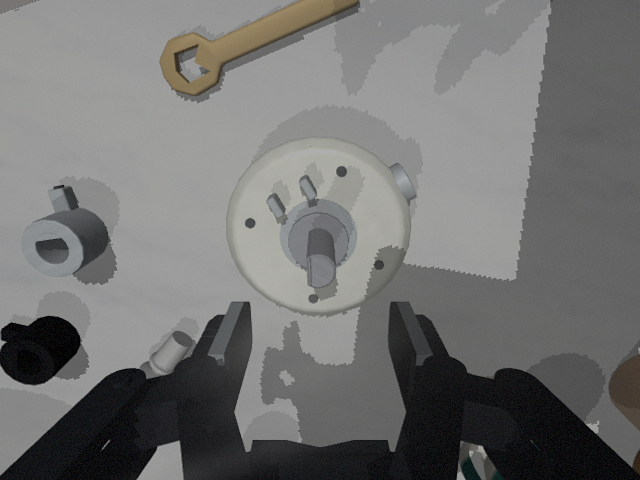

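The flat's edge runs along the tool's x axis in the picture (spindle top about (320,270), flat on the left), and the spindle is centred between the fingers. I'll descend and grip, biased 2 mm because the D is off-centre.

```bash
python3 -m jog '[[-0.3,-0.0015,0.001,0.0,0],[-0.3,0,0,0.02,0],[-0.3,0,0,0.02,0],[-0.3,0,0,0.0208,0],[1,0,0,0,0]]' 40 
python3 -m jog '[[1,0,0,0,0],[1,0,0,0,0],[1,0,0,0,0],[1,0,0,0,0]]' 40
python3 -c "
from h import *
go(.4447,-.128,.08,104)"
```

```text
clock: 4.43
tcp_pos: [0.4423, -0.1255, 0.0748]
orientation: [-0.002, 0.141, 0.99, 0.001]
wrist_force: [-1.5, 0.8, -0.9]
finger_gap: 0.0446
grip_force: 0.0
clock: 4.77
tcp_pos: [0.4456, -0.1266, 0.0789]
orientation: [0.001, 0.14, 0.99, -0.001]
wrist_force: [-2.2, -0.5, 3.9]
finger_gap: 0.0143
grip_force: 39.4
tcp [ 0.44563827 -0.12659946  0.07891893] yaw 163.9512816257001 tool shift [ 0.0005 -0.0016 -0.0011] turn 59.95128162570009 F [-2.2318185  -0.4800434   3.92827171] gap 0.014253678338110065 q6 -0.1697278518555576
```

Gripped at the flat, with a gap of about 14–16 mm and low side force. Now turn 60° clockwise.

```bash
python3 -m jog '[[1,-0.00025,0,0,6],[1,-0.0002,0,0,6],[1,-0.0002,0,0,6],[1,-0.0002,0,0,6],[1,-0.0002,0,0,6]]' 40 
python3 -m jog '[[1,-0.0002,0,0,6],[1,-0.0002,0,0,6],[1,-0.0002,0,0,6],[1,-0.0002,0,0,6],[1,-0.0002,0,0,6]]' 40 
python3 -m jog '[[1,0,0,0,0],[1,0,0,0,0],[1,0,0,0,0],[1,0,0,0,0]]' 40
python3 - <<'E'
from h import *
go(.4447,-.128,.08,104)
c=cam('wrist'); np.savez('w4.npz',**c); u,v=map(int,proj(c,(.4447,-.128,.1))); print(u,v)
save(c['img'][:480,70:570],'pics/w4.png')
E
```

```text
clock: 5.18
tcp_pos: [0.4465, -0.127, 0.0789]
orientation: [0.001, 0.393, 0.919, -0.001]
wrist_force: [-1.1, -1.5, 5.0]
finger_gap: 0.0143
grip_force: 39.5
clock: 5.6
tcp_pos: [0.4471, -0.1277, 0.0789]
orientation: [0.001, 0.618, 0.786, -0.0]
wrist_force: [-2.7, 0.6, 3.1]
finger_gap: 0.0142
grip_force: 39.5
clock: 5.93
tcp_pos: [0.4471, -0.1277, 0.0789]
orientation: [0.001, 0.615, 0.789, -0.0]
wrist_force: [-2.5, -0.4, 6.9]
finger_gap: 0.0143
grip_force: 39.7
tcp [ 0.44713499 -0.12771235  0.07891285] yaw 104.09624916070824 tool shift [ 0.0003 -0.0024 -0.0011] turn 0.09624916070823986 F [-2.47245044 -0.42299441  6.89940198] gap 0.01427504398618152 q6 0.8740712623253781
315 327
```

View pics/w4.png

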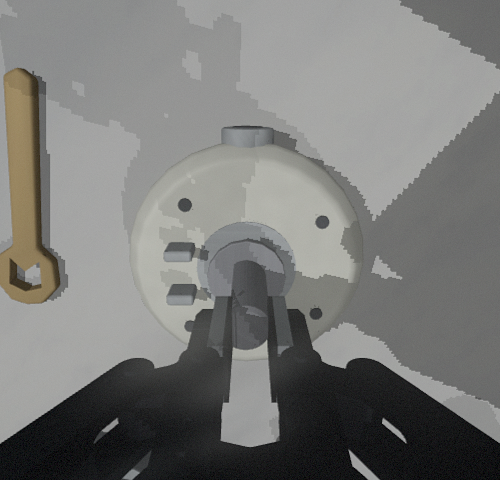

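The spindle is held with its flat side to the left, toward the posts (tops at about (250,252) and (251,294) in full-image pixels). I'll check the base yaw from this view before letting go.

Run:
```python
from h import *
np.set_printoptions(precision=4,suppress=True)
c=dict(np.load('w4.npz'));b=dict(np.load('w2.npz'))
ang=lambda d:np.degrees(np.arctan2(d[1],d[0]))
im=c['img'];m=(im.max(2)<85).astype(np.uint8)
n,l,st,ce=cv2.connectedComponentsWithStats(m)
Hs=[]
for i in range(1,n):
    if 20<st[i,4]<300 and 200<ce[i][0]<440: print(ce[i],st[i,4],plane(c,*ce[i],.04))
H=[plane(c,*p,.04) for p in [(255,205),(392,222),(385,313),(260,326)]]
print('hole pair dirs L',ang(H[0]-H[3]),'R',ang(H[1]-H[2]))
P=[plane(c,*p,.054) for p in [(250,250),(251,293)]];print(P,ang(P[0]-P[1]),np.mean(P,0))
print('crank',ang(plane(c,317,136,.02)-[.4451,-.1283,.02]))
```

```text
[317.     126.5738] 61 [ 0.4275 -0.0573  0.04  ]
[254.5703 204.4844] 128 [ 0.4059 -0.1022  0.04  ]
[392.061  221.0854] 82 [ 0.4765 -0.0935  0.04  ]
[332.2073 245.2805] 82 [ 0.4499 -0.1139  0.04  ]
[262.2821 248.7949] 39 [ 0.4145 -0.1249  0.04  ]
[263.7805 290.6098] 41 [ 0.4201 -0.1488  0.04  ]
[385.5351 313.1667] 114 [ 0.4893 -0.1459  0.04  ]
hole pair dirs L 103.38059314373764 R 103.34986049721547
[array([ 0.4096, -0.1213,  0.054 ]), array([ 0.4145, -0.1443,  0.054 ])] 102.08755171482765 [ 0.412  -0.1328  0.054 ]
crank 104.03842129900723
```

Base yaw is 13.5° and the flat's direction is within about 0.01 rad. Release, lift, and turn towards the collar's yaw.

```bash
python3 -m jog '[[-0.3,0,0,0,0],[-0.3,0,0,0,0],[-0.3,0,0,0,0],[-0.3,0,0,-0.03,0],[-0.3,0,0,-0.04,0]]' 40 
python3 -m jog '[[-0.3,0,0,-0.01,-7],[-0.3,0,0,0,-7],[-0.3,0,0,0,-7],[-0.3,0,0,0,-7],[-0.3,0,0,0,-7]]' 40 >/dev/null
python3 -m jog '[[-0.3,0,0,0,-7],[-0.3,0,0,0,-7],[-0.3,0,0,0,-7],[-0.3,0,0,0,-7],[-0.3,0,0,0,-5.6]]' 40 
python3 -m jog '[[-0.3,0,0,0,0],[-0.3,0,0,0,0]]' 40 >/dev/null
python3 -c "
from h import *
go(.4035,-.3113,.13,172.7)"
```

```text
clock: 6.4
tcp_pos: [0.4436, -0.1257, 0.1452]
orientation: [-0.004, 0.616, 0.788, -0.001]
wrist_force: [0.8, -1.3, 0.4]
finger_gap: 0.0557
grip_force: 0.0
clock: 7.23
tcp_pos: [0.4464, -0.1271, 0.1574]
orientation: [-0.0, 0.061, 0.998, 0.0]
wrist_force: [-0.3, 0.3, -0.0]
finger_gap: 0.0556
grip_force: 0.0
tcp [ 0.44641956 -0.12705717  0.1574204 ] yaw 172.44174889015486 tool shift [ 0.0183 -0.1883  0.0274] turn -0.25825110984513344 F [ 0.97620675  0.86897943 -0.68109865] gap 0.05573065380536383 q6 -0.3186178556902175
```

```bash
python3 -m jog '[[-0.3,0.0037,-0.0377,0.0054,0],[-0.3,0.0037,-0.0377,0.0055,0],[-0.3,0.0037,-0.0377,0.0055,0],[-0.3,0.0036,-0.0376,0.0055,0],[-0.3,0.0036,-0.0376,0.0055,-0.2]]' 40 >/dev/null
python3 -m jog '[[-0.3,0,0,0,0],[-0.3,0,0,0,0],[-0.3,0,0,0,0]]' 40 >/dev/null
python3 - <<'E'
from h import *
go(.4035,-.3113,.015,172.7)
c=cam('wrist'); np.savez('w5.npz',**c); print(proj(c,(.4035,-.3113,.036)))
save(c['img'][:480,20:620],'pics/w5.png')
E
```

```text
tcp [ 0.40355784 -0.31106859  0.12982727] yaw 172.65046054948465 tool shift [ 0.     -0.0002  0.1148] turn -0.04953945051533992 F [0.8971595  0.81150377 0.07825126] gap 0.055682639674679596 q6 -0.6862928907328614
(np.float64(319.1920244523688), np.float64(236.02874211851199))
```

View pics/w5.png

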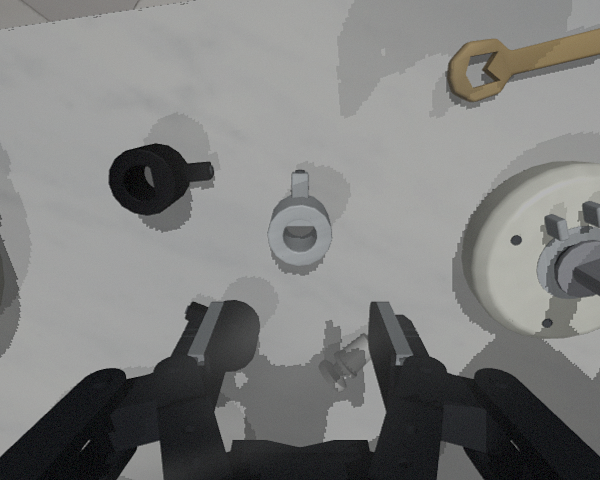

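The collar's top is centred at (319,236), where predicted, with the lug straight up the picture and so aligned. Descend and grip.

```bash
python3 -m jog '[[-0.3,0,0,0.03,0],[-0.3,0,0,0.03,0],[-0.3,0,0,0.03,0],[-0.3,0,0,0.0236,0],[-0.3,0,0,0,0]]' 60
python3 -m jog '[[1,0,0,0,0],[1,0,0,0,0],[1,0,0,0,0],[1,0,0,0,0],[1,0,0,0,0]]' 60
python3 -c "
from h import *
go(.4035,-.3113,.14,172.7)"
```

```text
clock: 8.53
tcp_pos: [0.4018, -0.3071, 0.0126]
orientation: [-0.003, 0.062, 0.998, 0.003]
wrist_force: [-0.7, 1.5, -0.1]
finger_gap: 0.0553
grip_force: 0.0
clock: 8.95
tcp_pos: [0.4047, -0.3122, 0.0178]
orientation: [0.001, 0.063, 0.998, -0.001]
wrist_force: [-0.0, -0.6, -1.3]
finger_gap: 0.0405
grip_force: 60.6
tcp [ 0.40472327 -0.31217515  0.01782238] yaw 172.77972087034365 tool shift [ 0.0013  0.0007 -0.1222] turn 0.07972087034366382 F [-0.02473264 -0.56578382 -1.25253716] gap 0.04046203713153113 q6 -0.6881440358550204
```

```bash
python3 -m jog '[[1,0,0,-0.02,0],[1,0,0,-0.03,0],[1,0,0,-0.035,0],[1,0,0,-0.035,0],[1,0,0,-0.02,-3.8]]' 60 >/dev/null
python3 -m jog '[[1,0,0,0,-6],[1,0,0,0,-6],[1,0,0,0,-5],[1,0,0,0,0],[1,0,0,0,0]]' 60
python3 - <<'E'
from h import *
np.set_printoptions(precision=4,suppress=True)
go(.4451,-.1283,.16,193.5)
a=dict(np.load('w5.npz')); c=cam('wrist'); np.savez('w6.npz',**c); s=env.get_state(); print(s['grip_force'])
p=s['tcp_pos']; print('z est top',p[2]-.0178+.036,proj(c,(p[0],p[1],p[2]+.018)))
u,v=map(int,proj(c,(p[0],p[1],p[2]+.018)))
save(cv2.resize(c['img'][v-110:v+90,u-120:u+120],None,fx=3,fy=3,interpolation=cv2.INTER_CUBIC),'pics/w6.png'); print(u-120,v-110)
E
```

```text
clock: 9.78
tcp_pos: [0.4039, -0.3116, 0.157]
orientation: [0.0, -0.117, 0.993, -0.0]
wrist_force: [0.8, 0.6, -2.3]
finger_gap: 0.0405
grip_force: 61.1
tcp [ 0.4039 -0.3116  0.157 ] yaw 193.41960064765166 tool shift [-0.0826  0.1687 -0.003 ] turn -0.08039935234833706 F [ 0.801   0.5646 -2.2885] gap 0.040484376696493976 q6 -1.0487277345713253
61.062096767127514
z est top 0.17498009524176583 (np.float64(319.07701622347065), np.float64(324.38579493614225))
199 214
```

View pics/w6.png

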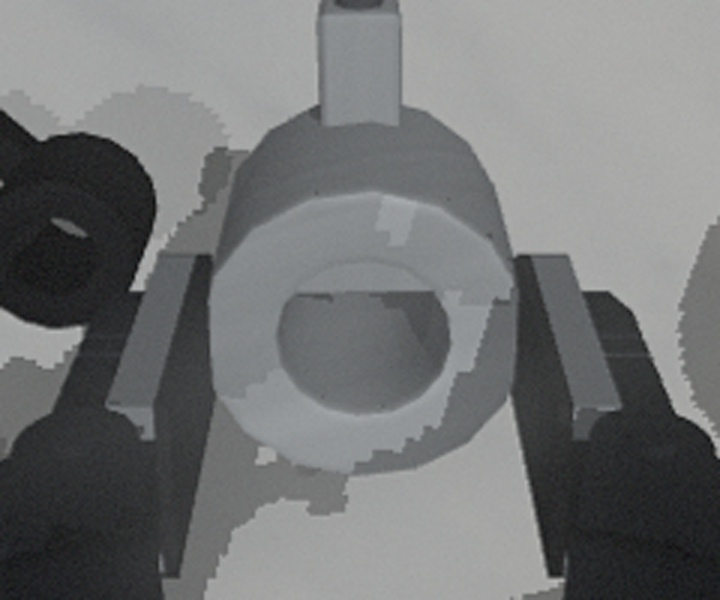

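The collar sits square in the jaws: ring centre about (320,325) in the full image against the projected TCP (319,324), lug and bore flat aligned with the tool. Carry it over the spindle.

```bash
python3 -m jog '[[1,-0.0165,0.0337,0,0],[1,-0.0165,0.0337,0,0],[1,-0.0165,0.0337,0,0],[1,-0.0165,0.0337,0,0],[1,-0.0166,0.0337,0,0]]' 60 >/dev/null
python3 -m jog '[[1,0,0,0,0],[1,0,0,0,0],[1,0,0,0,0],[1,0,0,0,0]]' 60
python3 - <<'E'
from h import *
np.set_printoptions(precision=4,suppress=True)
go(.4451,-.1283,.125,193.5)
c=cam('wrist'); np.savez('w7.npz',**c); s=env.get_state()
print(proj(c,(.4451,-.1283,.1)))
save(cv2.resize(c['img'][150:410,150:490],None,fx=2.3,fy=2.3,interpolation=cv2.INTER_CUBIC),'pics/w7.png')
E
```

```text
clock: 10.58
tcp_pos: [0.4447, -0.1293, 0.1565]
orientation: [0.0, -0.117, 0.993, -0.0]
wrist_force: [0.0, -0.1, -1.1]
finger_gap: 0.0405
grip_force: 61.2
tcp [ 0.4447 -0.1293  0.1565] yaw 193.46233802490588 tool shift [-0.0006  0.0009  0.0315] turn -0.0376619750941245 F [ 0.0289 -0.1173 -1.1427] gap 0.040470681734301 q6 -0.6912954398227836
(np.float64(320.8423142662249), np.float64(257.32427012435915))
```

View pics/w7.png

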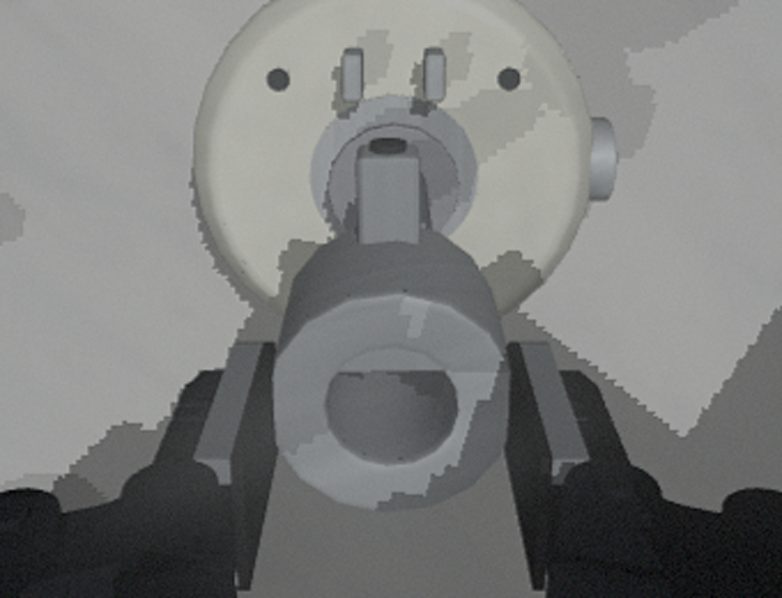

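Posts (353 and 434) and holes (278 and 509) are symmetric about 393.5, and the collar's centre plane is at about 390. That means 1 mm to tool +y, the same as the computed shift. Correct it and lower to just above the spindle, then engage.

```bash
python3 -m jog '[[1,-0.0006,0.0009,0.01,0],[1,0,0,0.012,0],[1,0,0,0.01,0],[1,0,0,0,0],[1,0,0,0,0]]' 60
python3 -m jog '[[1,0,0,0,0],[1,0,0,0.003,0],[1,0,0,0.005,0],[1,0,0,0.005,0],[1,0,0,0,0]]' 60
python3 -c "
from h import *
go(.4451,-.1283,.06,193.5)"
```

```text
clock: 11.05
tcp_pos: [0.4441, -0.1274, 0.1235]
orientation: [-0.001, -0.118, 0.993, 0.001]
wrist_force: [-0.7, 0.3, -1.3]
finger_gap: 0.0404
grip_force: 61.2
clock: 11.47
tcp_pos: [0.4446, -0.1271, 0.1105]
orientation: [-0.0, -0.118, 0.993, 0.0]
wrist_force: [1.3, -0.5, -2.0]
finger_gap: 0.0405
grip_force: 61.2
tcp [ 0.4445879  -0.12712004  0.11052953] yaw 193.57562282591996 tool shift [-0.0002 -0.0013  0.0505] turn 0.0756228259199645 F [ 1.34054725 -0.48397976 -1.96508686] gap 0.040450019490495176 q6 -0.6891497661852796
```

The bore is over the top and engaged about 7 mm with no vertical force. Continue down to the plate.

```bash
python3 -m jog '[[1,0,0,0.007,0],[1,0,0,0.007,0],[1,0,0,0.007,0],[1,0,0,0.007,0],[1,0,0,0,0]]' 60
python3 -m jog '[[1,0,0,0,0],[1,0,0,0,0]]' 60 
python3 -c "
from h import *
go(.4451,-.1283,.06,193.5)"
```

```text
clock: 11.88
tcp_pos: [0.4444, -0.1273, 0.0819]
orientation: [-0.001, -0.118, 0.993, 0.0]
wrist_force: [1.1, -0.5, -2.5]
finger_gap: 0.0406
grip_force: 61.2
clock: 12.05
tcp_pos: [0.4449, -0.1273, 0.0834]
orientation: [-0.0, -0.118, 0.993, 0.0]
wrist_force: [0.0, -1.6, -1.6]
finger_gap: 0.0404
grip_force: 61.3
tcp [ 0.44494371 -0.12725175  0.08340365] yaw 193.5675771862074 tool shift [ 0.0001 -0.0011  0.0234] turn 0.06757718620738729 F [ 0.04457505 -1.6159529  -1.60785783] gap 0.04037316115179653 q6 -0.6891351504873559
```

```bash
python3 -m jog '[[1,0,0,0.006,0],[1,0,0,0.006,0],[1,0,0,0.004,0],[1,0,0,0,0],[1,0,0,0,0]]' 60
python3 -m jog '[[1,0,0,0.003,0],[1,0,0,0.002,0],[1,0,0,0.002,0],[1,0,0,0,0],[1,0,0,0,0]]' 60 
python3 -c "
from h import *
go(.4451,-.1283,.06,193.5)"
```

```text
clock: 12.47
tcp_pos: [0.445, -0.1272, 0.0673]
orientation: [-0.0, -0.118, 0.993, 0.0]
wrist_force: [0.4, -0.1, -0.1]
finger_gap: 0.0406
grip_force: 61.5
clock: 12.88
tcp_pos: [0.4453, -0.1274, 0.0609]
orientation: [0.0, -0.118, 0.993, -0.0]
wrist_force: [-1.4, 0.4, 4.8]
finger_gap: 0.0405
grip_force: 62.0
tcp [ 0.44526003 -0.12735969  0.06088966] yaw 193.57851805787763 tool shift [ 0.0004 -0.0009  0.0009] turn 0.07851805787763055 F [-1.42838479  0.37188639  4.77082485] gap 0.040534739702995856 q6 -0.6891919197384225
```

Spring force is rising as expected. Push down a little more to feel the stop.

```bash
python3 -m jog '[[1,0,0,0.001,0],[1,0,0,0.001,0],[1,0,0,0,0],[1,0,0,0,0],[1,0,0,0,0]]' 60
python3 -m jog '[[1,0,0,0.001,0],[1,0,0,0,0],[1,0,0,0,0],[1,0,0,0,0],[1,0,0,0,0]]' 60
python3 - <<'E'
from h import *
go(.4451,-.1283,.06,193.5)
c=cam('wrist')
im=np.hstack([cv2.resize(c['img'][150:410,170:470],(600,520))])
save(im,'pics/w8.png')
E
```

```text
clock: 13.3
tcp_pos: [0.4454, -0.1274, 0.0605]
orientation: [0.001, -0.118, 0.993, -0.0]
wrist_force: [-6.4, 1.9, 20.4]
finger_gap: 0.0406
grip_force: 63.6
clock: 13.72
tcp_pos: [0.4455, -0.1274, 0.0604]
orientation: [0.001, -0.118, 0.993, -0.001]
wrist_force: [-8.6, 3.0, 29.0]
finger_gap: 0.0405
grip_force: 64.4
tcp [ 0.4454799  -0.12741155  0.06041182] yaw 193.58271169008088 tool shift [ 0.0006 -0.0008  0.0004] turn 0.08271169008088464 F [-8.56784383  2.95476774 29.02355661] gap 0.04051495765874481 q6 -0.6891469993808345
```

View pics/w8.png

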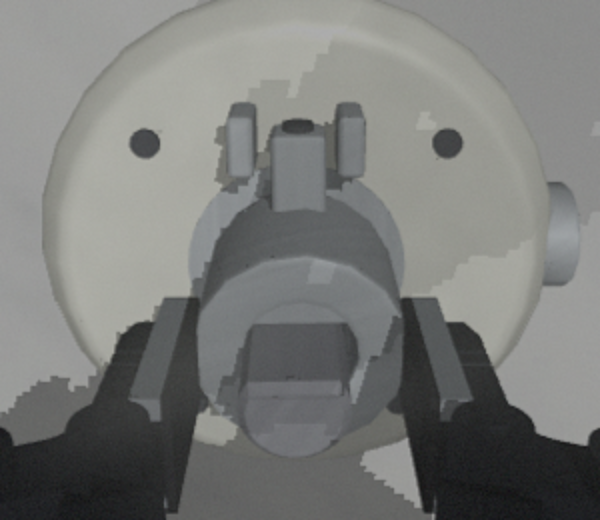

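The lug (x≈299) sits between the posts (241 and 350). The vertical force rose sharply to 29 N at the stop with the collar still gripped, so I'm handing in.

```bash
python3 -c "
from workcell import env; print(env.hand_in())"
```

```text
the job is handed in; nothing more can be done
None
```

I turned the spindle's flat to face the gap, slid the collar on with its lug between the posts, and handed the job in at 13.7 s with the gripper still holding it pressed against the plate's stop; no verdict came back.

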